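Hang the rinse pail to drain

TASK

Swing the stiff wire bail of the small steel rinse pail up until it stands upright, with the pail still standing in its place on the bench. Then carry the pail level by its bail to the draining stand, hook the bail over both prongs of the fork and lower it gently into their notches until you feel the fork carry the pail's weight, and only then let go, leaving it hanging there at rest; do not press down hard on the fork and leave the other things on the bench where they are.

Things in the scene. Friction and masses are not known exactly. Their poses are not given: they have to be found in the camera images.
- pail: small open steel pail, 86 mm across (90 over the rim bead), 56 mm high, 0.4 to 0.65 kg, loose on the bench; origin at the centre of its underside, z up through its mouth. Its bail's pivot line runs along the pail's y axis, 50 mm above the underside, through the pail's centre line. The folded bail sticks out towards the pail's -x.
- bail (a joint): angle of the wire bail about its pivots, rad: 0 = folded down, level, pointing to the pail's -x; 1.57 = upright above the mouth; 2.8 = over the far side. Stiff pivots (friction moment about 0.05 N m): it stays where it is left. Lifted fast or off its arc, it drags or tips the light pail. It starts between 0.08 and 0.3.
- bail_top (a point): middle of the bail's straight top bar, 88 mm from the pivot line; y along the bar. A wooden grip sleeve, 12 mm thick and 34 mm long, turning easily on the wire, is centred here; beyond it bare 5 mm wire runs straight out to 42 mm from the middle. Upright, the bar is 138 mm above the pail's underside, 80 above its rim. Folded, 35 mm are free between sleeve and pail.
- stand: fixed draining stand with a level fork: two round steel prongs 6 mm thick at y = -28 and +28 mm (50 mm free between) that point to -x from a cross bar at x = +80 mm. Each has a V notch at x = 0 with 45 degree sides; its tip, at x = -18 mm, rises 18 mm above the notch's bottom, the hump at x = +16 mm 16 mm. Origin on the bench straight below the middle of the two notches.
- stand_post (a point): foot (on the bench) of the stand's post, 107 mm behind the notches (stand's +x); post 14 mm thick, top at 217 mm. The fork's collar is clamped on it at a height that is not measured: a bail wire lying in the notches has its axis anywhere from 193 to 223 mm above the bench, to be felt or seen. The fork does not give. A white drip tray 150 x 160 x 14 mm lies below the notches.
- loupe: black eyeglass (loupe), an upright cylinder 34 mm across, 32 mm high; origin at the centre of its underside, loose, not part of the job
- wood_ring: light wooden ring lying flat, 56 mm across, 22 mm high; origin at the centre of its underside, loose, not part of the job
- parts_box: clear shut parts box 75 x 55 x 28 mm; origin at the centre of its underside, loose, not part of the job
- oil_jar: amber glass jar 48 mm across, 60 mm high; origin at the centre of its underside, loose, not part of the job
- weight: brass weight with a knob, 52 mm across, 50 mm high; origin at the centre of its underside, loose, not part of the job
Not all that is in view belongs to the job. What is shaped like the pail but blue is not meant.

How it is judged (in metres and radians):
On the way, in this order (a step that is already met when the one before it is completed fails the run):
1. the bail stands upright (within 0.2 rad) while the pail still stands level on the bench, within 25 mm of where it was (value of joint bail between 1.37 and 1.77 rad and height (world z) of pail below 0.006 m and distance of pail from where it was at the start of the episode below 0.025 m and angle between pail's own z axis and vertical below 0.1 rad), for 0.2 s.
2. the fork carries the pail by its bail (more than 2 N) while the fingers still hold the bail (contact force between pail and stand above 2 N and contact force between the fingers and pail above 0.5 N and height (world z) of pail above 0.04 m and horizontal distance between bail_top and stand below 0.015 m and linear speed of pail below 0.03 m/s), for 0.2 s.
At the end, for the whole second after the job is handed in: The pail hangs from the fork by its upright bail (top bar over 120 mm above the pail's underside), the middle of the bar within 15 mm of the middle of the notches seen from above, its underside over 40 mm above the bench, tilted less than 0.25 rad, at rest (height (world z) of pail above 0.04 m and angle between pail's own z axis and vertical below 0.25 rad and horizontal distance between bail_top and stand below 0.015 m and contact force between pail and stand above 1.5 N and z of bail_top in the frame of pail above 0.12 m and linear speed of pail below 0.04 m/s and angular speed of pail below 0.5 rad/s); the robot touches nothing.
It fails at once if the pail or bail pushes on the stand with more than 22 N (contact force between pail and stand above 22 N).
It fails at once if the pail tips by more than 0.6 rad (angle between pail's own z axis and vertical above 0.6 rad).
It fails at once if another thing on the bench is shifted by more than 30 mm (distance of any of loupe, wood_ring, parts_box, oil_jar, weight from where it was at the start of the episode above 0.03 m).
It also fails if it takes over 72 s, if anything falls off the work surface, if the arm or the gripper's body presses on something with over 40 N, if the wrist force passes 120 N, or if a joint passes its speed limit or range.

ROBOT

A 6-joint arm with a two-finger parallel gripper is mounted at the origin on the work surface. World frame = base frame: x ahead of the robot, y to its left, z up, the work surface at z = 0. Lengths are in m, angles in degrees, forces in N, time in s.
With the tool pointing down it reaches from about 0.35 to 0.875 m from the base axis. Payload 4.2 kg.
Tool frame: the origin (TCP) lies midway between the tips of the shut fingers; the grasp point (between the pads) lies 19 mm behind it; z points along the fingers, y is the line along which they close (so a half turn about z gives the same grasp; the last joint's range is limited). The gripper opens to 87 mm and grips with 3 to 60 N. Pads are 19 mm wide; open, the fingers measure 117 mm over their backs; the gripper's body (75 mm by 190 mm) begins 51 mm behind the grasp point.
Start: joints at [88.786, 22.042, 0.453, 0, -68.411, -14.817], TCP at [0.173, 0.601, 0.223] pointing down, gripper open.
Joint ranges: [-179.83, 179.83], [-69.29, 118.12], [-61.27, 80.66], [-181.25, 117.63], [-171.15, -9.14], [-177.46, 177.46]. Speed limits (degrees/s): [159.86, 159.86, 180, 180, 180, 180].

INTERFACE

Orientations are given as a 3x3 rotation matrix whose columns are the frame's x, y, z axes.
In Python, from station import sense, capture, finish_job, silhouettes, landmark_of gives the robot as it stands.
- The arm moves only by the tool step_arm, never from a script. Its arguments are lists of equal length, an entry for each row: "linear": the shift along the tool's x, y, z in mm, a list of three; "delta_rot": the turn, a rotation vector about the tool's x, y, z in rad, a list of three; "grip": the finger opening in mm, from 0 to 87. A call has 1 to 10 rows; each row shifts and turns the commanded pose from where the row before left it, along the tool's axes as they then stand; what a row does not reach is not made up. A row lasts 1/8 s, in which the tool goes at most 62.5 mm and 10.7 degrees, less where a joint would pass 70% of its speed; a pose out of reach is approached as far as the arm can. A call with a gripper value outside its range is refused whole. The fingers move at their own pace and stop on an object; the grip force is fixed at half the most. Time passes only in rows, so rows that do not move let the fingers close. It gives the time, the measured TCP pose, the force, the opening and the grip force at its end, in the units of the state.
- sense(): the state, without advancing time (a new reading comes with each control period).
- capture(name): name is "side" or "top"; returns a dict with "img" (400x640x3 uint8, red, green, blue), "fx", "fy", "cx", "cy" (pixels), "world_to_cam" (4x4, takes a point from world to camera coordinates). Camera axes: x right, y up, looking along -z (the intrinsics and any distortion apply to the point x, -y, -z); pixel columns grow to the right and rows downward; lengths in m; the calibration is good to about 2 mm. A picture is of the moment at which its call begins. There is no depth.
- finish_job(): hands the job in; it is judged then, once.
Trained networks look in the newest picture that a camera, given by its name, has taken for a name from the list of things; names that differ only in an ending like _2 or _b are one class to them, and where a whole thing is asked for, a point or a joint stands for the part that bears it (a point fixed in the world has none). Each returns a list of dicts, best first, with "score" (0 to 1); they miss things now and then, are a little off and sometimes report something else, mostly with a low value. They report only what shows in the picture. A call takes as long as a camera call. They do not tell look-alikes from the thing itself.
- silhouettes(camera, label): "mask" (400x640 bool, what is visible of it) and "point" ([column, row] in pixels, amid what is visible of it).
- landmark_of(camera, label): "point" ([column, row] in pixels: a listed point, or the origin of a listed thing).
The state is a dict: "time_s": time; "joints": joint angles; "joint_velocities": joint speeds; "effort": joint torques, N m; "tcp_pos": TCP position; "ee_rot": TCP orientation; "wrist_force": force on the tool from outside, world axes, zero at the start; "moment": the same for the moment, N m; "gripper_width": opening from 0.0 (shut) to 1.0 (fully open); "gripper_force": force on a finger pad.
Only numpy, scipy, OpenCV 4.12 (cv2) and the standard library are available. Lean on these libraries where they do the work, as an engineer would, in place of code of your own. Each camera call takes 0.05 s, during which the arm holds its last target. There are 200 camera calls.

## Working session

There is one attempt and no reset: what is moved stays moved. The work goes in short steps, Python scripts to look and compute and a tool call to move; the robot and the scene stay as the last step left them, time stands still between calls to the robot, and variables do not carry over. Pictures are saved under pics/ and viewed, at most 13 in all, crops included, and the job is handed in when it is done.

Besides the shell and the picture viewer there is one more tool, called after "Emit:" in YAML: its name, and indented under it one key for each argument. step_arm: Moves the arm, as the interface text tells. Its arguments: {"type":"object","properties":{"linear":{"type":"array"},"delta_rot":{"type":"array"},"grip":{"type":"array"}},"required":["linear","delta_rot","grip"]}

```bash
mkdir -p pics; ls
cat > h.py <<'E'
import numpy as np, cv2
from station import sense, capture, finish_job, silhouettes, landmark_of
def cam(c):
    W=np.array(c["world_to_cam"]); D=np.diag([1,-1,-1,1.]); return np.array([[c["fx"],0,c["cx"]],[0,c["fy"],c["cy"]],[0,0,1]])@(D@W)[:3]
def proj(P,X):
    q=P@np.append(X,1); return q[:2]/q[2]
def onz(P,uv,z):
    # point at height z seen at uv
    A=P[:,[0,1]]; b=P[:,2]*z+P[:,3]; u,v=uv
    M=np.array([A[0]-u*A[2],A[1]-v*A[2]]); r=-np.array([b[0]-u*b[2],b[1]-v*b[2]])
    return np.linalg.solve(M,r)
def tri(Ps,uvs):
    R=[]
    for P,(u,v) in zip(Ps,uvs): R+= [u*P[2]-P[0], v*P[2]-P[1]]
    R=np.array(R); return np.linalg.lstsq(R[:,:3],-R[:,3],rcond=None)[0]
E
python3 - <<'E'
from h import *
P={}
ims=[]
for n in("side","top"):
    c=capture(n);P[n]=cam(c);cv2.imwrite(f"pics/{n}0.png",c["img"][...,::-1]);np.save(f"P_{n}.npy",P[n])
    print(n,[k for k in c],c["fx"],c["cx"],c["cy"],np.linalg.inv(c["world_to_cam"])[:3].round(3).tolist())
    for l in("pail","bail_top","stand","stand_post","loupe","wood_ring","parts_box","oil_jar","weight"):
        for d in landmark_of(n,l)[:3]: print(l,np.round(d["point"],1),round(d["score"],2),onz(P[n],d["point"],0).round(3))
s=sense();print(s)
E
```

```text
pics
side ['img', 'fx', 'fy', 'cx', 'cy', 'world_to_cam'] 473.64731723640466 319.736947822586 191.68238340014275 [[-0.997, 0.038, -0.06, 0.469], [-0.07, -0.648, 0.759, 0.931], [-0.01, 0.761, 0.649, 0.862]]
pail [392.6 154.6] 0.68 [ 0.338 -0.265]
bail_top [340.7 140.6] 0.46 [ 0.5   -0.333]
bail_top [370.4 133.2] 0.45 [ 0.405 -0.381]
stand [307.4 263.2] 0.84 [0.56  0.187]
stand_post [258.2 265.4] 0.96 [0.676 0.201]
loupe [343.5 217.8] 0.63 [0.479 0.025]
wood_ring [308.2 214.5] 0.65 [0.573 0.018]
parts_box [268.8 210.6] 0.81 [0.68  0.009]
oil_jar [281.5 362.2] 0.96 [0.588 0.445]
weight [309.8 116.7] 0.64 [ 0.611 -0.472]
top ['img', 'fx', 'fy', 'cx', 'cy', 'world_to_cam'] 487.6326071788871 314.96434122040046 195.74929239519747 [[0.029, 0.996, -0.08, 0.419], [-1.0, 0.029, -0.0, 0.004], [0.002, 0.08, 0.997, 1.313]]
pail [402.6 179.4] 0.98 [ 0.576 -0.232]
pail [408.7 263.2] 0.84 [ 0.352 -0.251]
bail_top [405.7 208.3] 0.73 [ 0.498 -0.241]
bail_top [437.9 242.6] 0.7 [ 0.409 -0.329]
stand [251.1 176.9] 0.69 [0.571 0.179]
stand_post [243.  140.1] 0.68 [0.671 0.205]
loupe [305.2 212.8] 0.48 [0.4
[... 329 characters left out ...]
.84115872e+01, -1.48149940e+01]), 'joint_velocities': array([-0.01339402, -0.02314015, -0.03812799,  0.01337087,  0.12563307,
        0.01544264]), 'effort': array([ 1.00835714e-03, -3.90473199e+01,  1.87626529e+01,  4.22435001e+00,
        1.54775265e-02, -2.46410679e-05]), 'tcp_pos': array([0.17257346, 0.60068909, 0.22257364]), 'ee_rot': array([[ 9.61124738e-01, -2.76114537e-01,  2.60323547e-05],
       [-2.76114537e-01, -9.61124738e-01,  2.67030140e-05],
       [ 1.76472497e-05, -3.28528389e-05, -9.99999999e-01]]), 'wrist_force': array([0.48834056, 0.19581744, 0.49346877]), 'moment': array([-0.01909142,  0.04370288,  0.08440247]), 'gripper_force': 0.0, 'gripper_width': 1.0006572102572713}
```

View pics/top0.png

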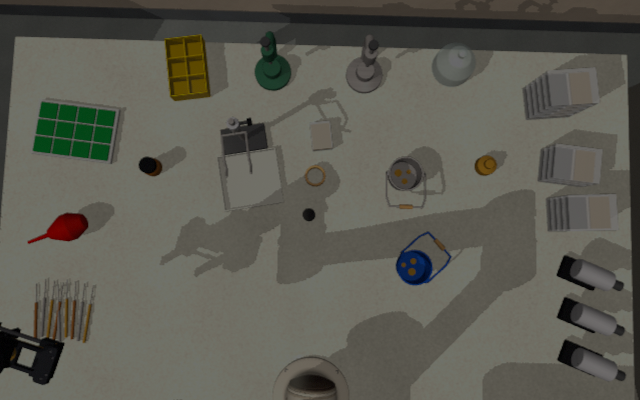

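View pics/side0.png

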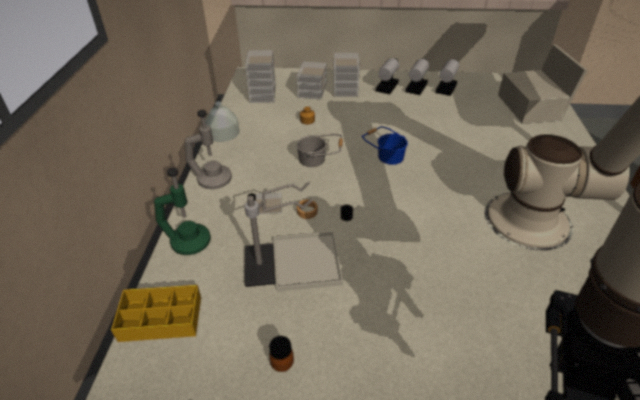

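Two pails: grey steel one at top (404,175)/side (312,152), and a blue one at top (413,267)/side (392,148). The task needs the grey steel one. The stand is at top (250,175)/side (305,260). I'll confirm with one enlarged crop.

Run:
```python
from h import *
t=cv2.imread("pics/top0.png");s=cv2.imread("pics/side0.png")
z=lambda im,x,y,w,h:cv2.resize(im[y:y+h,x:x+w],(400,300),interpolation=cv2.INTER_CUBIC)
m=np.vstack([np.hstack([z(t,365,145,80,60+0),z(t,205,110,100,75)*1]),np.hstack([z(s,280,120,80,60),z(s,225,170,100,75)])])
m=cv2.convertScaleAbs(m,alpha=1.6);cv2.imwrite("pics/crop1.png",m)
```

```text
(no output)
```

View pics/crop1.png

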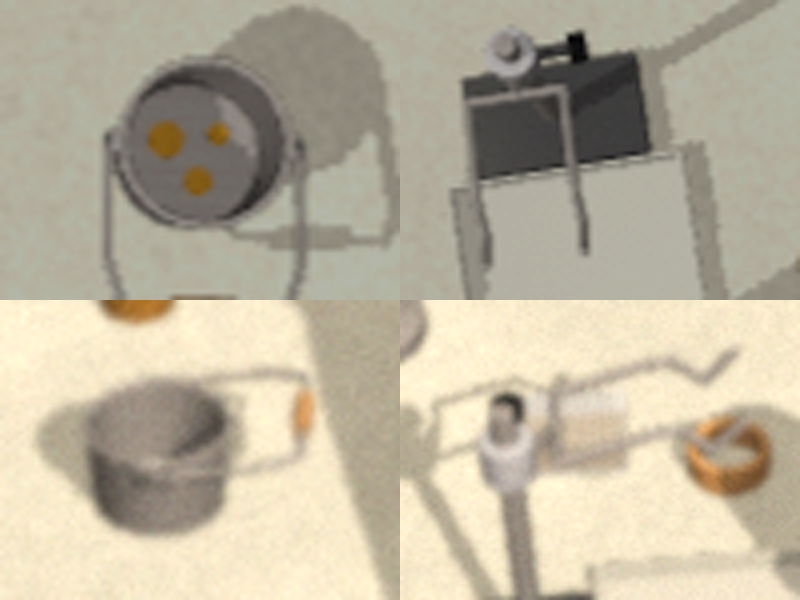

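The crop confirms it: the steel pail has its bail folded toward the robot with a wooden sleeve at top (405,206), side (341,142). The fork prongs are visible, with tips at about top (227,175)/(251,172) and side (310,198)/(309,182). Next I'll triangulate.

Run:
```python
from h import *
Pt,Ps=np.load("P_top.npy"),np.load("P_side.npy")
# sleeve by colour
out={}
for n,box in(("top",(392,195,425,215)),("side",(330,128,352,155))):
    im=cv2.imread(f"pics/{n}0.png");x0,y0,x1,y1=box
    h=cv2.cvtColor(im[y0:y1,x0:x1],cv2.COLOR_BGR2HSV)
    m=(h[...,0]<22)&(h[...,1]>110);v,u=np.nonzero(m);p=np.c_[u+x0,v+y0].astype(float);out[n]=p.mean(0)
    print(n,m.sum(),p.mean(0),p.min(0),p.max(0))
c=tri([Pt,Ps],[out["top"],out["side"]]);print("sleeve",c,proj(Pt,c)-out["top"],proj(Ps,c)-out["side"])
for z in(.06,.07): print("sleeve at z",z,onz(Pt,out["top"],z),onz(Ps,out["side"],z))
a,b=onz(Pt,(387.4,174),.05),onz(Pt,(424.4,174.6),.05);print("pivots",a,b,(a+b)/2,np.linalg.norm(a-b))
for n,P in(("top",Pt),("side",Ps)):
    capture(n)
    d=[d for d in silhouettes(n,"pail")]
    for q in d[:2]:
        v,u=np.nonzero(q["mask"]);print(n,q["score"],q["point"],u.min(),u.max(),v.min(),v.max())
    for q in silhouettes(n,"stand")[:1]: 
        v,u=np.nonzero(q["mask"]);print("stand",q["score"],u.min(),u.max(),v.min(),v.max())
for nm,t,s in(("tip+",(226.7,175.5),(310,198.2)),("tip-",(250.7,172.5),(308.7,182.5))):
    X=tri([Pt,Ps],[t,s]);print(nm,X,proj(Pt,X)-t,proj(Ps,X)-s)
for z in (.21,.22,.23): print([onz(Pt,p,z).round(4).tolist() for p in((222,133.7),(246.2,132))])
# side notches on height
for z in(.2,.21,.22): print(z,[onz(Ps,p,z).round(4).tolist() for p in((301.2,190),(300.7,207.5))])
```

```text
top 48 [405.75       206.45833333] [400. 205.] [412. 208.]
side 17 [340.11764706 141.94117647] [339. 139.] [341. 145.]
sleeve [ 0.49904245 -0.22899323  0.06584817] [ 0.00040867 -0.00808002] [0.00740576 0.00076553]
sleeve at z 0.06 [ 0.49939639 -0.23008415] [ 0.49928241 -0.23751777]
sleeve at z 0.07 [ 0.49875566 -0.22821747] [ 0.49890964 -0.22294607]
pivots [ 0.58344949 -0.18284141] [ 0.58473872 -0.27941351] [ 0.58409411 -0.23112746] 0.09658070577710208
top 0.78 [407.0, 174.6] 386 424 157 208
top 0.74 [410.9, 265.8] 395 443 236 283
stand 0.75 216 281 118 210
side 0.77 [311.9, 152.7] 297 341 135 166
side 0.77 [391.8, 147.5] 366 406 128 164
tip+ [0.5470724  0.20441753 0.22197831] [ 0.00160161 -0.06143777] [0.07108637 0.00889522]
tip- [0.55516546 0.15098599 0.21956156] [-0.00491082  0.2079835 ] [-0.23106566 -0.02991968]
[[0.6444, 0.2216], [0.65, 0.1663]]
[[0.6424, 0.2197], [0.6479, 0.1649]]
[[0.6403, 0.2177], [0.6458, 0.1634]]
0.2 [[0.5712, 0.1537], [0.5666, 0.2097]]
0.21 [[0.5697, 0.1655], [0.5652, 0.2206]]
0.22 [[0.5681, 0.1772], [0.5637, 0.2315]]
```

Emit:
step_arm:
  linear:
    - [33.8,42.4,0]
    - [33.8,42.4,0]
    - [33.8,42.4,0]
    - [33.8,42.4,0]
    - [33.8,42.4,0]
    - [33.8,42.4,0]
    - [33.8,42.4,0]
    - [33.8,42.4,0]
    - [33.8,42.4,0]
  delta_rot:
    - [0,0,0]
    - [0,0,0]
    - [0,0,0]
    - [0,0,0]
    - [0,0,0]
    - [0,0,0]
    - [0,0,0]
    - [0,0,0]
    - [0,0,0]
  grip: [32,32,32,32,32,32,32,32,32]

```text
time_s: 2.42
tcp_pos: [0.36, 0.1484, 0.2231]
ee_rot: [[0.961, -0.275, 0.001], [-0.275, -0.961, 0.001], [0.001, -0.001, -1.0]]
wrist_force: [1.0, 0.5, -0.4]
gripper_width: 0.37
gripper_force: 0.0
```

Emit:
step_arm:
  linear:
    - [29.8,40.7,8]
    - [29.8,40.7,8]
    - [29.8,40.7,8]
    - [29.8,40.7,8]
    - [29.8,40.7,8]
    - [29.8,40.7,8]
    - [29.8,40.7,8]
    - [29.8,40.7,8]
  delta_rot:
    - [0,0,0]
    - [0,0,0]
    - [0,0,0]
    - [0,0,0]
    - [0,0,0]
    - [0,0,0]
    - [0,0,0]
    - [0,0,0]
  grip: [32,32,32,32,32,32,32,32]

```text
time_s: 3.42
tcp_pos: [0.4994, -0.2307, 0.1585]
ee_rot: [[0.961, -0.276, 0.001], [-0.276, -0.961, -0.0], [0.001, 0.0, -1.0]]
wrist_force: [0.7, -0.2, 0.0]
gripper_width: 0.367
gripper_force: 0.0
```

Emit:
step_arm:
  linear:
    - [0,0,0]
    - [0,0,0]
    - [0,0,0]
    - [0,0,0]
    - [0,0,0]
    - [0,0,0]
    - [0,0,0]
    - [0,0,0]
    - [0,0,0]
  delta_rot:
    - [0,0,0.1614]
    - [0,0,0.1614]
    - [0,0,0.1614]
    - [0,0,0.1614]
    - [0,0,0.1614]
    - [0,0,0.1614]
    - [0,0,0.1614]
    - [0,0,0.1614]
    - [0,0,0]
  grip: [32,32,32,32,32,32,32,32,32]

```text
time_s: 4.55
tcp_pos: [0.4988, -0.2289, 0.1587]
ee_rot: [[0.002, -1.0, 0.0], [-1.0, -0.002, -0.0], [0.0, -0.0, -1.0]]
wrist_force: [0.4, 0.5, -0.3]
gripper_width: 0.366
gripper_force: 0.0
```

Emit:
step_arm:
  linear:
    - [0,0,15]
    - [0,0,15]
    - [0,0,15]
    - [0,0,10]
    - [0,0,0]
  delta_rot:
    - [0,0,0]
    - [0,0,0]
    - [0,0,0]
    - [0,0,0]
    - [0,0,0]
  grip: [32,32,32,32,32]

```text
time_s: 5.18
tcp_pos: [0.4982, -0.2288, 0.1023]
ee_rot: [[-0.0, -1.0, -0.002], [-1.0, 0.0, 0.0], [-0.0, 0.002, -1.0]]
wrist_force: [-0.1, 0.1, 0.2]
gripper_width: 0.369
gripper_force: 0.0
```

Run:
```python
from h import *
z=lambda im,x,y,w,h:cv2.resize(im[y:y+h,x:x+w],(400,400),interpolation=cv2.INTER_CUBIC)
a=capture("side")["img"][...,::-1];b=capture("top")["img"][...,::-1]
m=cv2.convertScaleAbs(np.hstack([z(a,280,90,90,90),z(b,365,145,80,80)]),alpha=1.6);cv2.imwrite("pics/crop2.png",m)
```

```text
(no output)
```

View pics/crop2.png

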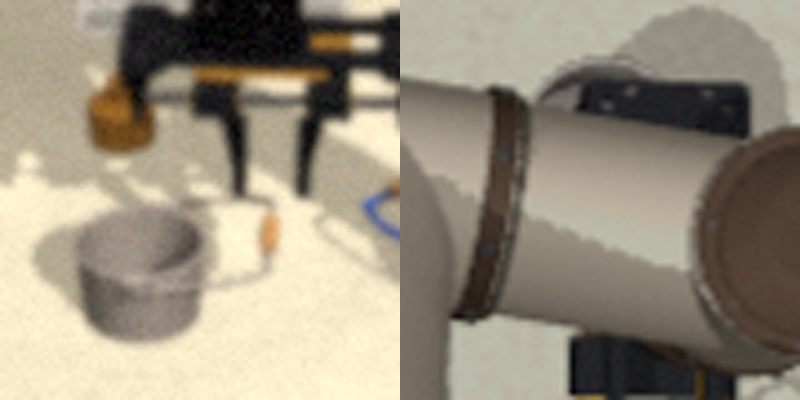

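The side crop shows the open fingers (238,195)/(302,195) straddling the sleeve (268,232) with room from the pail wall, so I'll go down.

Emit:
step_arm:
  linear:
    - [0,0,12]
    - [0,0,12]
    - [0,0,12]
    - [0,0,10]
    - [0,0,9]
    - [0,0,0]
  delta_rot:
    - [0,0,0]
    - [0,0,0]
    - [0,0,0]
    - [0,0,0]
    - [0,0,0]
    - [0,0,0]
  grip: [32,32,32,32,32,32]

```text
time_s: 6.02
tcp_pos: [0.4982, -0.2288, 0.0477]
ee_rot: [[-0.0, -1.0, -0.002], [-1.0, 0.0, 0.0], [-0.0, 0.002, -1.0]]
wrist_force: [-0.5, 1.1, 0.3]
gripper_width: 0.37
gripper_force: 0.0
```

Emit:
step_arm:
  linear:
    - [0,0,0]
    - [0,0,0]
    - [0,0,0]
    - [0,0,0]
    - [0,0,0]
    - [0,0,0]
  delta_rot:
    - [0,0,0]
    - [0,0,0]
    - [0,0,0]
    - [0,0,0]
    - [0,0,0]
    - [0,0,0]
  grip: [24,18,14,10,8,8]

```text
time_s: 6.78
tcp_pos: [0.4986, -0.2289, 0.0485]
ee_rot: [[-0.0, -1.0, -0.0], [-1.0, 0.0, 0.0], [-0.0, 0.0, -1.0]]
wrist_force: [-0.6, 0.5, 1.6]
gripper_width: 0.127
gripper_force: 30.0
```

Emit:
step_arm:
  linear:
    - [0,-1.8,-7.5]
    - [0,-2.4,-7.3]
    - [0,-3.0,-7.0]
    - [0,-3.7,-6.8]
    - [0,-4.2,-6.4]
    - [0,-4.8,-6.0]
    - [0,-5.3,-5.6]
    - [0,0,0]
  delta_rot:
    - [0,0,0]
    - [0,0,0]
    - [0,0,0]
    - [0,0,0]
    - [0,0,0]
    - [0,0,0]
    - [0,0,0]
    - [0,0,0]
  grip: [5,5,5,5,5,5,5,5]

```text
time_s: 7.78
tcp_pos: [0.5248, -0.229, 0.0958]
ee_rot: [[0.0, -1.0, 0.001], [-1.0, -0.0, -0.0], [0.0, -0.001, -1.0]]
wrist_force: [-2.9, -0.7, 2.0]
gripper_width: 0.127
gripper_force: 30.0
```

Emit:
step_arm:
  linear:
    - [0,0,-1.5]
    - [0,-5.5,-5.3]
    - [0,-6.1,-4.7]
    - [0,-6.5,-4.1]
    - [0,-6.9,-3.4]
    - [0,0,0]
  delta_rot:
    - [0,0,0]
    - [0,0,0]
    - [0,0,0]
    - [0,0,0]
    - [0,0,0]
    - [0,0,0]
  grip: [5,5,5,5,5,5]

```text
time_s: 8.52
tcp_pos: [0.5502, -0.2289, 0.1146]
ee_rot: [[0.0, -1.0, 0.002], [-1.0, -0.0, -0.0], [0.0, -0.002, -1.0]]
wrist_force: [1.5, -1.0, -1.3]
gripper_width: 0.125
gripper_force: 30.0
```

Run:
```python
from h import *
z=lambda im,x,y,w,h:cv2.resize(im[y:y+h,x:x+w],(500,500),interpolation=cv2.INTER_CUBIC)
a=capture("side")["img"][...,::-1]
cv2.imwrite("pics/crop3.png",cv2.convertScaleAbs(z(a,270,90,90,90),alpha=1.6))
Ps=np.load("P_side.npy")
for q in silhouettes("side","pail")[:2]:
    v,u=np.nonzero(q["mask"]);print(q["score"],q["point"],u.min(),u.max(),v.min(),v.max())
print(sense()["tcp_pos"],sense()["wrist_force"])
```

```text
0.93 [390.1, 147.4] 368 407 128 164
0.89 [313.8, 149.6] 296 325 116 166
[ 0.54953292 -0.22885004  0.11440757] [ 1.65622598 -0.39822936 -1.5697437 ]
```

View pics/crop3.png

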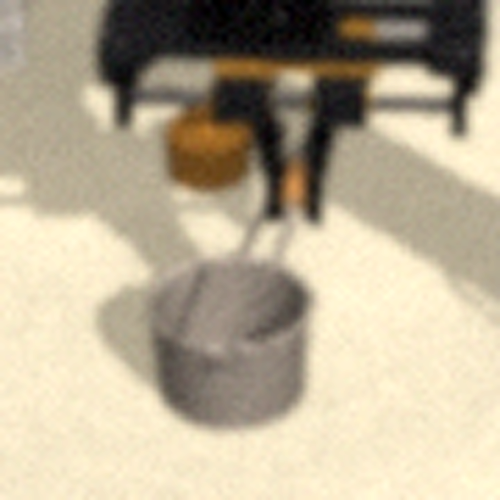

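The pail still stands where it was (mask u 296–325), and the sleeve is held between the fingers with the bail at about 67°. I'll finish the arc.

Emit:
step_arm:
  linear:
    - [0,-7.1,-1.5]
    - [0,-7.4,-1.3]
    - [0,-7.5,-1.0]
    - [0,-7.5,-0.7]
    - [0,-3,-0.2]
    - [0,0,0]
    - [0,0,0]
  delta_rot:
    - [0,0,0]
    - [0,0,0]
    - [0,0,0]
    - [0,0,0]
    - [0,0,0]
    - [0,0,0]
    - [0,0,0]
  grip: [5,5,5,5,5,5,5]

```text
time_s: 9.5
tcp_pos: [0.5839, -0.2292, 0.1217]
ee_rot: [[0.001, -1.0, 0.006], [-1.0, -0.001, -0.002], [0.002, -0.006, -1.0]]
wrist_force: [0.3, 1.4, 5.9]
gripper_width: 0.124
gripper_force: 30.0
```

Run:
```python
from h import *
z=lambda im,x,y,w,h:cv2.resize(im[y:y+h,x:x+w],(500,500),interpolation=cv2.INTER_CUBIC)
a=capture("side")["img"][...,::-1]
cv2.imwrite("pics/crop4.png",cv2.convertScaleAbs(z(a,270,90,90,90),alpha=1.6))
for q in silhouettes("side","pail")[:2]:
    v,u=np.nonzero(q["mask"]);print(q["score"],q["point"],u.min(),u.max(),v.min(),v.max())
print(sense()["tcp_pos"],sense()["wrist_force"])
```

```text
0.66 [310.4, 149.5] 296 325 114 166
0.62 [391.5, 145.3] 362 407 128 165
[ 0.58392799 -0.22920731  0.12174299] [1.05590324 1.60099022 6.44718411]
```

View pics/crop4.png

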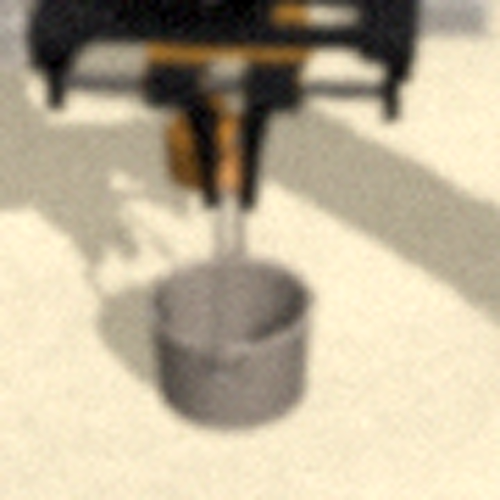

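Upright with the pail in place (mask unchanged, u 296–325), only about 6 N of downward contact. Now lifting gently.

Emit:
step_arm:
  linear:
    - [0,0,-2]
    - [0,0,-3]
    - [0,0,-5]
    - [0,0,-8]
    - [0,0,-12]
    - [0,0,-14]
    - [0,0,-14]
    - [0,0,-14]
    - [0,0,-14]
    - [0,0,-14]
  delta_rot:
    - [0,0,0]
    - [0,0,0]
    - [0,0,0]
    - [0,0,0]
    - [0,0,0]
    - [0,0,0]
    - [0,0,0]
    - [0,0,0]
    - [0,0,0]
    - [0,0,0]
  grip: [5,5,5,5,5,5,5,5,5,5]

```text
time_s: 10.85
tcp_pos: [0.5814, -0.2289, 0.2198]
ee_rot: [[-0.0, -1.0, 0.0], [-1.0, 0.0, 0.0], [-0.0, -0.0, -1.0]]
wrist_force: [-0.3, -0.4, -4.1]
gripper_width: 0.127
gripper_force: 30.0
```

Emit:
step_arm:
  linear:
    - [0,0,-12]
    - [0,0,-8]
    - [0,0,-4]
    - [0,0,0]
    - [0,0,0]
    - [0,0,0]
  delta_rot:
    - [0,0,0]
    - [0,0,0]
    - [0,0,0]
    - [0,0,0]
    - [0,0,0]
    - [0,0,0]
  grip: [5,5,5,5,5,5]

```text
time_s: 11.6
tcp_pos: [0.5813, -0.2288, 0.2423]
ee_rot: [[-0.0, -1.0, -0.001], [-1.0, 0.0, 0.0], [-0.0, 0.001, -1.0]]
wrist_force: [-0.1, 0.1, -4.8]
gripper_width: 0.125
gripper_force: 30.0
```

Run:
```python
from h import *
s=sense();print(s["tcp_pos"],s["wrist_force"],s["moment"])
print(s["ee_rot"].round(4))
z=lambda im,x,y,w,h:cv2.resize(im[y:y+h,x:x+w],(500,500),interpolation=cv2.INTER_CUBIC)
a=capture("side")["img"][...,::-1]
cv2.imwrite("pics/crop5.png",cv2.convertScaleAbs(z(a,260,40,110,110),alpha=1.6))
```

```text
[ 0.58125663 -0.22881461  0.24229675] [-0.13746979  0.09507676 -4.75876362] [ 0.07902956 -0.04112686  0.0097804 ]
[[-2.e-04 -1.e+00 -1.e-03]
 [-1.e+00  2.e-04  2.e-04]
 [-2.e-04  1.e-03 -1.e+00]]
```

View pics/crop5.png

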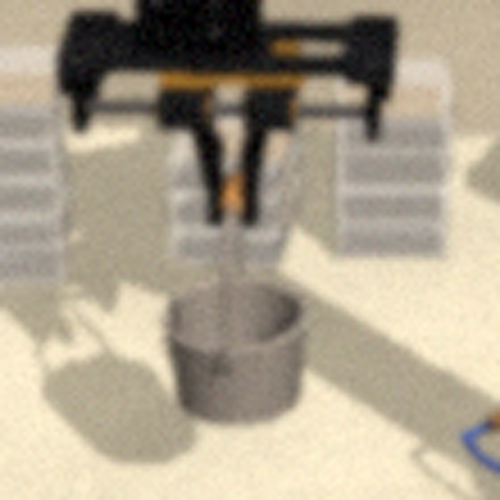

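Emit:
step_arm:
  linear:
    - [-2,0.5,0]
    - [-5,1.3,0]
    - [-8,2,0]
    - [-11,2.8,0]
    - [-12,3,0]
    - [-12,3,0]
    - [-12,3,0]
    - [-12,3,0]
    - [-12,3,0]
    - [-12,3,0]
  delta_rot:
    - [0,0,0]
    - [0,0,0]
    - [0,0,0]
    - [0,0,0]
    - [0,0,0]
    - [0,0,0]
    - [0,0,0]
    - [0,0,0]
    - [0,0,0]
    - [0,0,0]
  grip: [5,5,5,5,5,5,5,5,5,5]

```text
time_s: 12.9
tcp_pos: [0.5567, -0.1301, 0.2429]
ee_rot: [[-0.0, -1.0, 0.0], [-1.0, 0.0, -0.0], [0.0, -0.0, -1.0]]
wrist_force: [-0.5, 0.4, -4.7]
gripper_width: 0.127
gripper_force: 30.0
```

Emit:
step_arm:
  linear:
    - [-12,3.1,0]
    - [-12,3.1,0]
    - [-12,3.1,0]
    - [-12,3.1,0]
    - [-12,3.1,0]
    - [-12,3.1,0]
    - [-12,3.1,0]
    - [-12,3.1,0]
    - [-12,3.1,0]
    - [-12,3.1,0]
  delta_rot:
    - [0,0,0]
    - [0,0,0]
    - [0,0,0]
    - [0,0,0]
    - [0,0,0]
    - [0,0,0]
    - [0,0,0]
    - [0,0,0]
    - [0,0,0]
    - [0,0,0]
  grip: [5,5,5,5,5,5,5,5,5,5]

```text
time_s: 14.15
tcp_pos: [0.5257, -0.0101, 0.2429]
ee_rot: [[-0.0, -1.0, 0.0], [-1.0, 0.0, -0.0], [0.0, -0.0, -1.0]]
wrist_force: [0.3, 0.9, -4.1]
gripper_width: 0.125
gripper_force: 30.0
```

Emit:
step_arm:
  linear:
    - [-12,3.1,0]
    - [-12,3.1,0]
    - [-12,3.1,0]
    - [-12,3.1,0]
    - [-12,3.1,0]
    - [-12,3.1,0]
    - [-12,3.1,0]
    - [-12,3.1,0]
    - [-12,3.1,0]
    - [-12,3.1,0]
  delta_rot:
    - [0,0,0]
    - [0,0,0]
    - [0,0,0]
    - [0,0,0]
    - [0,0,0]
    - [0,0,0]
    - [0,0,0]
    - [0,0,0]
    - [0,0,0]
    - [0,0,0]
  grip: [5,5,5,5,5,5,5,5,5,5]

```text
time_s: 15.4
tcp_pos: [0.4947, 0.1099, 0.2428]
ee_rot: [[-0.0, -1.0, 0.0], [-1.0, 0.0, -0.0], [0.0, -0.0, -1.0]]
wrist_force: [0.8, -0.9, -4.4]
gripper_width: 0.124
gripper_force: 30.0
```

Emit:
step_arm:
  linear:
    - [-12,3,0]
    - [-12,3,0]
    - [-11,2.8,0]
    - [-9,2.3,0]
    - [-7,1.7,0]
    - [-4,1,0]
    - [-3,0.8,0]
    - [0,0,0]
    - [0,0,0]
    - [0,0,0]
  delta_rot:
    - [0,0,0]
    - [0,0,0]
    - [0,0,0]
    - [0,0,0]
    - [0,0,0]
    - [0,0,0]
    - [0,0,-0.024]
    - [0,0,-0.05]
    - [0,0,-0.05]
    - [0,0,-0.03]
  grip: [5,5,5,5,5,5,5,5,5,5]

```text
time_s: 16.65
tcp_pos: [0.4804, 0.167, 0.2429]
ee_rot: [[0.154, -0.988, 0.0], [-0.988, -0.154, 0.0], [-0.0, -0.0, -1.0]]
wrist_force: [0.1, 0.1, -5.0]
gripper_width: 0.124
gripper_force: 30.0
```

Run:
```python
from h import *
s=sense();print(s["tcp_pos"],s["wrist_force"]);print(s["ee_rot"].round(4))
a=capture("side")["img"][...,::-1]
cv2.imwrite("pics/side6.png",a)
cv2.imwrite("pics/crop6.png",cv2.convertScaleAbs(cv2.resize(a[120:270,220:400],(720,600),interpolation=cv2.INTER_CUBIC),alpha=1.6))
P=np.load("P_side.npy");g=s["tcp_pos"]
for d in(.010,.016,.019,.022):print(d,proj(P,g+[0,0,d]))
```

```text
[0.48036604 0.16703617 0.2428642 ] [ 0.13604064  0.08890376 -4.97906877]
[[ 0.1545 -0.988   0.    ]
 [-0.988  -0.1545  0.    ]
 [-0.     -0.     -1.    ]]
0.01 [343.56123463 176.21532039]
0.016 [343.6261492  173.92623166]
0.019 [343.65880207 172.77479025]
0.022 [343.69158639 171.61871378]
```

View pics/crop6.png

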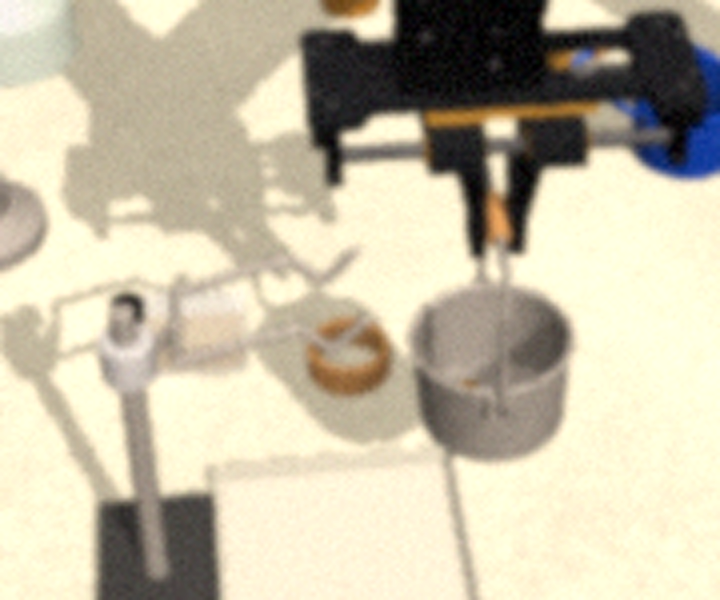

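The pail hangs level. The sleeve at side (344,174) fits bar z ≈ 0.259, well above the prong tips (309,182)/(313,199), so I'll move in over the notches.

Emit:
step_arm:
  linear:
    - [0,-3,0]
    - [0,-6,0]
    - [0,-9,0]
    - [0,-12,0]
    - [0,-12,0]
    - [0,-12,0]
    - [0,-12,0]
    - [0,-11,0]
    - [0,-8,0]
    - [0,-5,0]
  delta_rot:
    - [0,0,0]
    - [0,0,0]
    - [0,0,0]
    - [0,0,0]
    - [0,0,0]
    - [0,0,0]
    - [0,0,0]
    - [0,0,0]
    - [0,0,0]
    - [0,0,0]
  grip: [5,5,5,5,5,5,5,5,5,5]

```text
time_s: 17.95
tcp_pos: [0.5697, 0.181, 0.2427]
ee_rot: [[0.153, -0.988, -0.0], [-0.988, -0.153, -0.0], [0.0, 0.0, -1.0]]
wrist_force: [-0.5, 0.8, -5.4]
gripper_width: 0.129
gripper_force: 30.0
```

Emit:
step_arm:
  linear:
    - [0,0,0]
    - [0,0,5]
    - [0,0,5]
    - [0,0,5]
    - [0,0,5]
    - [0,0,4]
    - [0,0,0]
    - [0,0,0]
  delta_rot:
    - [0,0,0]
    - [0,0,0]
    - [0,0,0]
    - [0,0,0]
    - [0,0,0]
    - [0,0,0]
    - [0,0,0]
    - [0,0,0]
  grip: [5,5,5,5,5,5,5,5]

```text
time_s: 18.95
tcp_pos: [0.5695, 0.181, 0.2191]
ee_rot: [[0.153, -0.988, 0.001], [-0.988, -0.153, 0.0], [-0.0, -0.001, -1.0]]
wrist_force: [0.6, 1.2, -3.7]
gripper_width: 0.125
gripper_force: 30.0
```

Run:
```python
from h import *
s=sense();print(s["tcp_pos"],s["wrist_force"])
a=capture("side")["img"][...,::-1];b=capture("top")["img"][...,::-1]
z=lambda im,x,y,w,h:cv2.resize(im[y:y+h,x:x+w],(400,400),interpolation=cv2.INTER_CUBIC)
cv2.imwrite("pics/crop7.png",cv2.convertScaleAbs(np.hstack([z(a,260,150,80,80),z(b,205,120,80,80)]),alpha=1.6))
```

```text
[0.56948991 0.18097536 0.21905661] [ 0.61220415  1.23209812 -3.73030678]
```

View pics/crop7.png

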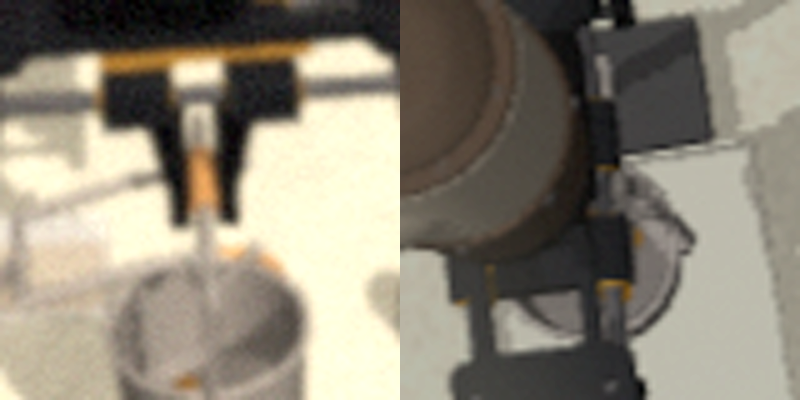

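Side crop: the wire (about column 205) sits between the near hump (190,258) and tip (250,245), right above the notch column at about 210. I'll lower slowly, watching the force.

Emit:
step_arm:
  linear:
    - [0,0,3]
    - [0,0,3]
    - [0,0,3]
    - [0,0,3]
    - [0,0,0]
    - [0,0,0]
  delta_rot:
    - [0,0,0]
    - [0,0,0]
    - [0,0,0]
    - [0,0,0]
    - [0,0,0]
    - [0,0,0]
  grip: [5,5,5,5,5,5]

```text
time_s: 19.8
tcp_pos: [0.5694, 0.181, 0.2069]
ee_rot: [[0.153, -0.988, 0.0], [-0.988, -0.153, 0.0], [0.0, -0.0, -1.0]]
wrist_force: [-0.6, -0.2, -4.9]
gripper_width: 0.126
gripper_force: 30.0
```

Emit:
step_arm:
  linear:
    - [0,0,2]
    - [0,0,2]
    - [0,0,0]
    - [0,0,0]
  delta_rot:
    - [0,0,0]
    - [0,0,0]
    - [0,0,0]
    - [0,0,0]
  grip: [5,5,5,5]

```text
time_s: 20.3
tcp_pos: [0.5693, 0.1809, 0.2029]
ee_rot: [[0.153, -0.988, 0.0], [-0.988, -0.153, -0.0], [0.0, -0.0, -1.0]]
wrist_force: [-0.0, -0.2, -5.2]
gripper_width: 0.125
gripper_force: 30.0
```

Emit:
step_arm:
  linear:
    - [0,0,2]
    - [0,0,1]
    - [0,0,0]
    - [0,0,0]
  delta_rot:
    - [0,0,0]
    - [0,0,0]
    - [0,0,0]
    - [0,0,0]
  grip: [5,5,5,5]

```text
time_s: 20.8
tcp_pos: [0.5693, 0.1809, 0.1999]
ee_rot: [[0.153, -0.988, 0.0], [-0.988, -0.153, -0.0], [0.0, -0.0, -1.0]]
wrist_force: [-0.4, 0.2, -4.9]
gripper_width: 0.125
gripper_force: 30.0
```

Emit:
step_arm:
  linear:
    - [0,0,1]
    - [0,0,1]
    - [0,0,0]
    - [0,0,0]
  delta_rot:
    - [0,0,0]
    - [0,0,0]
    - [0,0,0]
    - [0,0,0]
  grip: [5,5,5,5]

```text
time_s: 21.3
tcp_pos: [0.5693, 0.1809, 0.1978]
ee_rot: [[0.153, -0.988, -0.0], [-0.988, -0.153, -0.0], [0.0, 0.0, -1.0]]
wrist_force: [0.6, 1.1, -4.4]
gripper_width: 0.131
gripper_force: 30.0
```

Emit:
step_arm:
  linear:
    - [0,0,1]
    - [0,0,1]
    - [0,0,0]
    - [0,0,0]
  delta_rot:
    - [0,0,0]
    - [0,0,0]
    - [0,0,0]
    - [0,0,0]
  grip: [5,5,5,5]

```text
time_s: 21.8
tcp_pos: [0.5692, 0.1809, 0.1958]
ee_rot: [[0.153, -0.988, -0.0], [-0.988, -0.153, -0.0], [0.0, 0.0, -1.0]]
wrist_force: [-0.8, 0.7, -4.7]
gripper_width: 0.124
gripper_force: 30.0
```

Emit:
step_arm:
  linear:
    - [0,0,1]
    - [0,0,0]
    - [0,0,0]
    - [0,0,0]
  delta_rot:
    - [0,0,0]
    - [0,0,0]
    - [0,0,0]
    - [0,0,0]
  grip: [5,5,5,5]

```text
time_s: 22.3
tcp_pos: [0.5694, 0.1809, 0.1951]
ee_rot: [[0.153, -0.988, 0.0], [-0.988, -0.153, 0.0], [-0.0, -0.0, -1.0]]
wrist_force: [-0.7, -0.2, -2.8]
gripper_width: 0.128
gripper_force: 30.0
```

Emit:
step_arm:
  linear:
    - [0,0,1]
    - [0,0,0]
    - [0,0,0]
    - [0,0,0]
  delta_rot:
    - [0,0,0]
    - [0,0,0]
    - [0,0,0]
    - [0,0,0]
  grip: [5,5,5,5]

```text
time_s: 22.8
tcp_pos: [0.5694, 0.1809, 0.1942]
ee_rot: [[0.153, -0.988, 0.001], [-0.988, -0.153, 0.0], [-0.0, -0.001, -1.0]]
wrist_force: [-2.2, -0.4, 0.9]
gripper_width: 0.125
gripper_force: 30.0
```

Emit:
step_arm:
  linear:
    - [0,1,0.5]
    - [0,0,0]
    - [0,0,0]
    - [0,0,0]
  delta_rot:
    - [0,0,0]
    - [0,0,0]
    - [0,0,0]
    - [0,0,0]
  grip: [5,5,5,5]

```text
time_s: 23.3
tcp_pos: [0.5686, 0.1809, 0.1935]
ee_rot: [[0.153, -0.988, 0.001], [-0.988, -0.153, 0.0], [-0.0, -0.001, -1.0]]
wrist_force: [-0.6, -0.9, 0.8]
gripper_width: 0.129
gripper_force: 30.0
```

Run:
```python
from h import *
s=sense();print(s["tcp_pos"],s["wrist_force"],s["moment"])
a=capture("side")["img"][...,::-1]
s=sense();print(s["wrist_force"])
cv2.imwrite("pics/crop8.png",cv2.convertScaleAbs(cv2.resize(a[150:250,240:360],(720,600),interpolation=cv2.INTER_CUBIC),alpha=1.6))
```

```text
[0.56856065 0.18093478 0.19353914] [-0.64825752 -0.89604082  0.77595861] [0.15189271 0.10605099 0.09205965]
[-0.56307558 -0.00238474  0.38959346]
```

View pics/crop8.png

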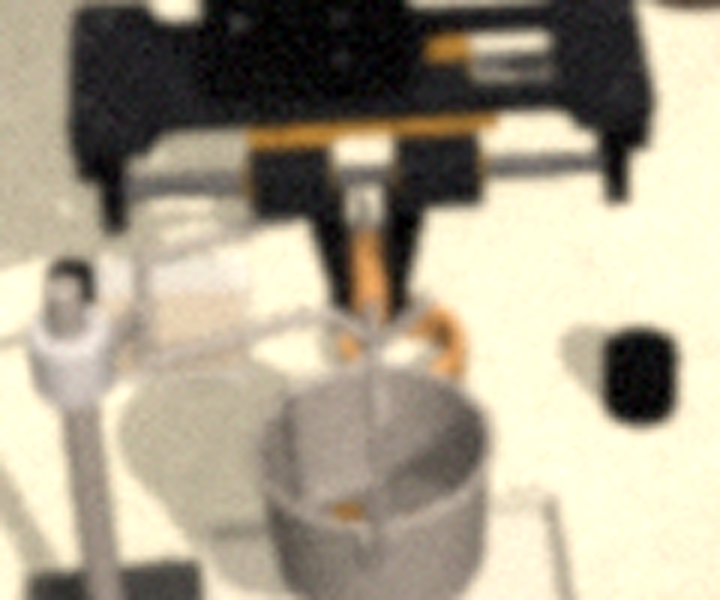

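The wire lies in the near notch (375,335), the pail is level, and the wrist feels about 0, so the fork carries the pail. Releasing.

Emit:
step_arm:
  linear:
    - [0,0,0]
    - [0,0,0]
    - [0,0,0]
    - [0,0,0]
    - [0,0,0]
    - [0,0,0]
    - [0,0,0]
    - [0,0,0]
  delta_rot:
    - [0,0,0]
    - [0,0,0]
    - [0,0,0]
    - [0,0,0]
    - [0,0,0]
    - [0,0,0]
    - [0,0,0]
    - [0,0,0]
  grip: [10,12,15,20,26,32,32,32]

```text
time_s: 24.35
tcp_pos: [0.5683, 0.1808, 0.1933]
ee_rot: [[0.153, -0.988, -0.0], [-0.988, -0.153, -0.0], [0.0, 0.0, -1.0]]
wrist_force: [-0.8, -0.1, -0.1]
gripper_width: 0.365
gripper_force: 0.0
```

Emit:
step_arm:
  linear:
    - [0,0,-4]
    - [0,0,-8]
    - [0,0,-12]
    - [0,0,-15]
    - [0,0,-20]
    - [0,0,-25]
    - [0,0,-20]
    - [0,0,-10]
    - [0,0,0]
    - [0,0,0]
  delta_rot:
    - [0,0,0]
    - [0,0,0]
    - [0,0,0]
    - [0,0,0]
    - [0,0,0]
    - [0,0,0]
    - [0,0,0]
    - [0,0,0]
    - [0,0,0]
    - [0,0,0]
  grip: [32,32,32,32,32,32,32,32,32,32]

```text
time_s: 25.6
tcp_pos: [0.5678, 0.1807, 0.3064]
ee_rot: [[0.153, -0.988, -0.002], [-0.988, -0.153, -0.001], [0.0, 0.002, -1.0]]
wrist_force: [0.1, -0.1, 0.2]
gripper_width: 0.365
gripper_force: 0.0
```

Emit:
step_arm:
  linear:
    - [0,0,0]
    - [0,0,0]
    - [0,0,0]
    - [0,0,0]
    - [0,0,0]
    - [0,0,0]
    - [0,0,0]
    - [0,0,0]
  delta_rot:
    - [0,0,0]
    - [0,0,0]
    - [0,0,0]
    - [0,0,0]
    - [0,0,0]
    - [0,0,0]
    - [0,0,0]
    - [0,0,0]
  grip: [32,32,32,32,32,32,32,32]

```text
time_s: 26.6
tcp_pos: [0.5683, 0.1808, 0.3074]
ee_rot: [[0.153, -0.988, 0.0], [-0.988, -0.153, 0.0], [-0.0, -0.0, -1.0]]
wrist_force: [0.3, -0.5, 0.1]
gripper_width: 0.371
gripper_force: 0.0
```

Run:
```python
from h import *
a=capture("side")["img"][...,::-1]
cv2.imwrite("pics/crop9.png",cv2.convertScaleAbs(cv2.resize(a[130:250,240:380],(700,600),interpolation=cv2.INTER_CUBIC),alpha=1.6))
```

```text
(no output)
```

View pics/crop9.png

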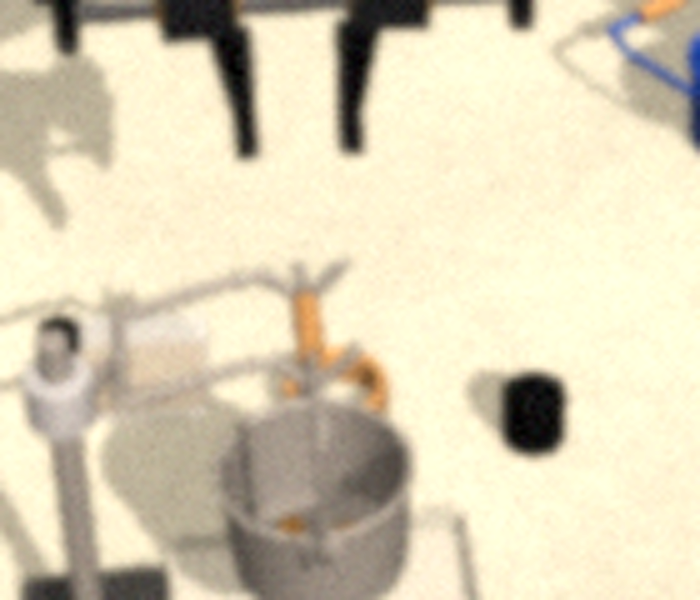

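The pail hangs level with its bar in both notches (298,285)/(312,370), and the gripper is clear above it.

```bash
python3 -c "
from station import finish_job
print(finish_job())"
```

```text
the job is handed in; nothing more can be done
None
```

The steel pail hangs level by its upright bail in both fork notches, released and clear of the gripper, and the job is handed in at about 27 s; the hand-in call returned no verdict.

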